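# Gauge the grooves and set the shallow rail up for recutting

### The arm

A 6-joint arm with a two-finger parallel gripper is mounted at the origin on a cart in front of the work surface, level with it; the furniture and walls round the work are solid. World frame = base frame: x ahead of the robot, y to its left, z up, the work surface at z = 0. Lengths are in m, angles in degrees, forces in N, time in s.
With the tool pointing down it reaches from about 0.275 to 0.825 m from the base axis. Payload 4.9 kg.
Tool frame: the origin (TCP) lies on the mounting face of the last link; the fingertips stand 173 mm ahead of it and the grasp point (between the pads) lies 155 mm ahead of it; z points along the fingers, y is the direction in which the jaws open and shut (so a half turn about z gives the same grasp; the last joint's range is limited). The gripper opens to 85 mm and grips with 20 to 120 N. Pads are 22 mm wide; open, the fingers measure 114 mm over their backs; the gripper's body (76 mm by 85 mm) begins 54 mm behind the grasp point. The pads swing forward as they close: fully open they stand 13 mm farther back than shut.
Start: joints at [61.983, 18.69, -11.035, 60.275, 0, 82.311], TCP at [0.191, 0.516, 0.405] pointing down, gripper open.
Joint ranges: [-152.03, 152.03], [-55.5, 102.48], [-74.3, 77.21], [-110.64, 120.58], [-84.22, 78.4], [-180, 180]. Speed limits (degrees/s): [147.25, 147.25, 180, 180, 180, 180].

### API

Orientations are given as [roll, pitch, yaw] about the fixed x, y, z axes, in that order (R = Rz(yaw) Ry(pitch) Rx(roll)).
In Python, from station import readout, eyes, job gives the robot as it stands. The module is installed in compiled form; this text tells all that it offers.
- The arm moves only by the tool arm_command, never from a script. Its argument "increments" is a list of rows, each a list of 3 entries, a list of its own where there are three numbers: the finger opening in m, from 0 to 0.0854, then the shift along the tool's x, y, z in m, then the turn about the tool's z in rad. A call has 1 to 12 rows; each row is the pose to reach, as a shift and turn from the pose commanded when the call began, along the tool's axes at that moment; what a row does not reach only later rows make up. A row lasts 1/8 s, in which the tool goes at most 62.5 mm and 10.7 degrees, less where a joint would pass 70% of its speed; a pose out of reach is approached as far as the arm can. A call with a gripper value outside its range is refused whole. The fingers move at their own pace and stop on an object; "squeeze" is the grip in N (left out, the last holds). Time passes only in rows, so rows that repeat a pose let the fingers close. It gives the time, the measured TCP pose, the force and the opening at its end, in the units of the state.
- readout.state(): the state, without advancing time (a new reading comes with each control period).
- eyes.capture(name): name is "scene" or "top" or "wrist"; returns a dict with "img" (420x560x3 uint8, blue, green, red), "vertical_fov" (degrees; the focal length in pixels is half the picture's height over the tangent of half this angle, whatever the lens; pixels are square), "cx", "cy" (the principal point, pixels), "R" (3x3) and "t" (3): a world point X has camera coordinates R X + t. Camera axes: x right, y down, z forward; pixel columns grow to the right and rows downward; lengths in m; the calibration is good to about 2 mm. A picture is of the moment at which its call begins. There is no depth.
- job.hand_in(): hands the job in, once; it reports no verdict.
The state is a dict: "t": time; "joint_pos": joint angles; "qvel": joint speeds; "joint_torque": joint torques, N m; "tcp_pos": TCP position; "tcp_rot": TCP orientation; "wrist_force": force on the tool from outside, world axes, zero at the start; "torque": the same for the moment, N m; "width": finger opening in m.
Only numpy, scipy, OpenCV 4.12 (cv2) and the standard library are available. Lean on these libraries where they do the work, as an engineer would, in place of code of your own. Each camera call takes 0.05 s, during which the arm holds its last target.

### The job

One of the two grooved wooden rails was ploughed too shallow, 8 mm instead of 14 mm, so its panel will not go home. Find out which with the dial depth gauge: set its base square across the groove of a rail and press down until the sprung probe stands on the groove floor and the base sits flat on the rail, hold it there for a second while you read it, then put the gauge back upright across its stand. Then lay the shallow rail, groove up, between the side strips of the plywood ploughing board with its end up against the stop, leaving the good rail and the other tools where they lie.

Things in the scene. Friction and masses are not known exactly. Their poses are not given: they have to be found in the camera images.
- gauge: dial depth gauge, 0.3 kg: steel base bar 92 long (y) x 26 x 12 high; on it a grey housing 48 wide (y) x 28 (x), 11 to 66 above the underside, round dial on its -x face, red cap on top (to 74, rises with the probe). A flat-ended steel probe 6 thick sticks out 20 below the middle of the base. Origin: centre of the base's underside; z up. Grasp across the 48 mm sides
- gauge_grip (a point): middle of the gauge's housing, 42 above the underside of its base: a good height to grasp it at. The dial's red hand is at 12 o'clock with the probe out and turns clockwise 14 degrees per mm the probe goes in: at 3 o'clock, on the green band, when seated in a 14 mm groove; near 6 o'clock in an 8 mm groove
- gauge_probe (a joint): how far the probe is pushed up into the gauge, m: 0 fully out, 0.020 tip level with the base; groove depth = 0.020 - value once the base is flat, so 0.006 in the 14 mm and 0.012 in the 8 mm groove. The spring starts at 4 N and takes 6 N and 7.5 N there, more than the gauge's weight (3 N), so it must be held down
- gauge_stand: fixed dark wooden stand, 60 (x) x 124 (y): two cork-topped blocks, 26 wide (y) x 50 deep (x), centred 41 either side of the middle, tops 28 above the bench. The gauge starts and ends with its base flat across both, probe hanging in the gap, its axes as the stand's (dial to -x). Origin: centre of the underside
- rail_a: one of two alike wooden frame rails lying groove up: 46 wide (y) x 40 high, 130 long (x) plus a stub tenon 12 wide x 24 high x 14 long low on each end, 158 overall, 0.2 kg. A square groove 12 wide runs along the middle of its top, open at both ends, 14 deep on one rail and 8 on the other. Origin: centre of the underside; x along the groove. Grasp across the width
- rail_b: one of two alike wooden frame rails lying groove up: 46 wide (y) x 40 high, 130 long (x) plus a stub tenon 12 wide x 24 high x 14 long low on each end, 158 overall, 0.2 kg. A square groove 12 wide runs along the middle of its top, open at both ends, 14 deep on one rail and 8 on the other. Origin: centre of the underside; x along the groove. Grasp across the width
- plough_board: fixed plywood board, 230 long (x) x 104 wide (y), top 18 above the bench. Two side strips, 8 high above its top, x from -90 to 60, leave a channel 54 wide along its middle; a dark stop block, 24 high above the top and 96 wide, stands across the +x end. Origin: centre of the underside
- board_stop (a point): point on the board's top surface, on its centre line, at the foot of the stop's near face, 78 ahead (+x) of the board's origin; the rail's tenon end comes against this face, so the rail's origin is then 79 nearer
- chisel: small chisel with a red handle, 136 long, a bystander at the right front
- mallet: brass mallet with a wooden handle, 163 long, a bystander at the back
- file: hand file with a black handle, 223 long, a bystander at the back right
- pencil: black pencil, 154 long, a bystander at the front
- caliper: steel caliper lying flat, 200 long, a bystander at the front right
- sanding_stick: flat sanding stick, 190 long, a bystander at the back left
There are look-alikes about, which are no part of the job. There is more than one size of the gauge; the one meant has the size given above.

How it is judged:
By the outcome, as a careful person would: the job done as asked, in the order asked, and still so for the second after the job is handed in, with the robot touching nothing.
It also fails if it takes over 64 s, if anything falls off the work surface, if the arm or the gripper's body presses on something with over 40 N, if the wrist force passes 120 N, or if a joint passes its speed limit or range.

## Working session

There is one attempt and no reset: what is moved stays moved. The work goes in short steps, Python scripts to look and compute and a tool call to move; the robot and the scene stay as the last step left them, time stands still between calls to the robot, and variables do not carry over. Pictures are saved under pics/ and viewed, and the job is handed in when it is done.

Besides the shell and the picture viewer there is one more tool, called after "Request:" as name([rows], argument=value, ...), one row to a line, values as JSON. arm_command: Moves the arm, as the interface text tells. Its arguments: {"type":"object","properties":{"increments":{"type":"array","items":{"type":"array"}},"squeeze":{"type":"number"}},"required":["increments"]}

```bash
mkdir -p pics; python3 - <<'E'
from station import readout, eyes, job
import cv2
print(readout.state())
for n in ["scene","top","wrist"]:
    c=eyes.capture(n); cv2.imwrite(f"pics/{n}0.png",c["img"]); print(n,c["vertical_fov"],c["cx"],c["cy"],c["R"],c["t"])
E
```

```text
{'t': 0.0, 'joint_pos': array([ 6.19809692e+01,  1.87324561e+01, -1.10926893e+01,  6.02764723e+01,
        9.01379346e-04,  8.23108789e+01]), 'qvel': array([-0.08903677, -0.01723787,  0.02877011,  0.04165094,  0.0966952 ,
       -0.03086012]), 'joint_torque': array([-8.17988130e-04, -4.43401444e+01,  2.62439722e+01,  1.53667928e-02,
       -1.30272620e-04,  1.29208141e-05]), 'tcp_pos': array([0.19093055, 0.51547908, 0.40389443]), 'tcp_rot': array([-1.79899417e+02, -1.44895158e-02,  1.59670077e+02]), 'wrist_force': array([-7.15658439e-01,  1.74232998e-04,  1.53903564e-01]), 'torque': array([-0.02236535, -0.00655365,  0.00259679]), 'width': 0.08543535914493292}
scene 48.61278347175628 280.00473934027076 210.63123449831016 [[ 0.80514831 -0.59298478 -0.01025881]
 [-0.31846998 -0.41769348 -0.85094596]
 [ 0.50031296  0.68840483 -0.52515305]] [-0.45193919  0.22255527  1.04385411]
top 42.870543152252765 279.3564930230955 204.1064889824739 [[ 0.06341354 -0.99798043 -0.00371337]
 [-0.97737713 -0.06135122 -0.20241039]
 [ 0.20177379  0.01646492 -0.97929375]] [-0.07809087  0.51536691  1.32695406]
wrist 69.0383662404573 278.51268981635184 205.46038131214854 [[ 3.47055087e-01  9.37844745e-01  1.38703962e-05]
 [ 9.05579679e-01 -3.35119051e-01  2.60039740e-01]
 [ 2.43881552e-01 -9.02355538e-02 -9.65597915e-01]] [-0.54984566 -0.03407021  0.37937202]
```

View pics/scene0.png

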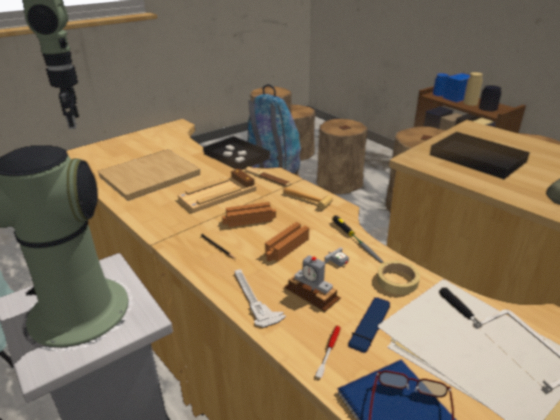

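View pics/top0.png

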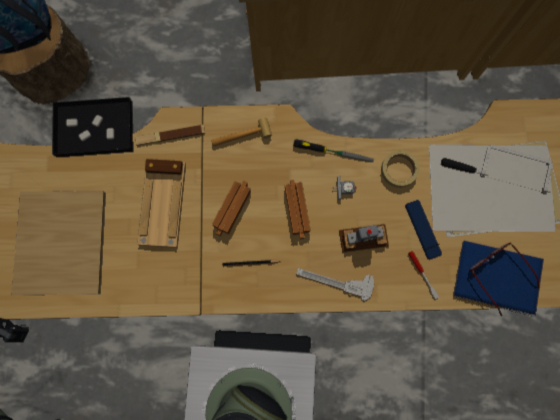

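View pics/wrist0.png

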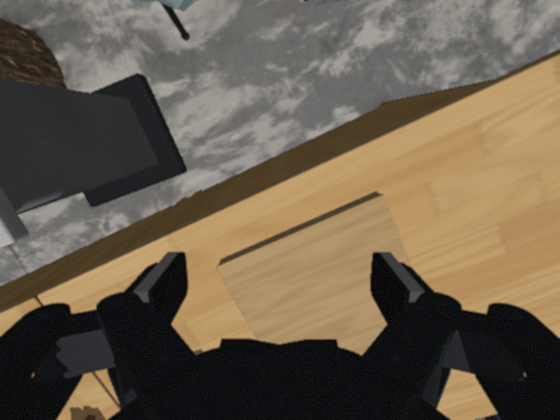

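```bash
cat > h.py <<'E'
import numpy as np, cv2
from station import readout, eyes, job
def K(c):
    f=210/np.tan(np.radians(c["vertical_fov"]/2)); return f
def ray(c,u,v):
    f=K(c); d=np.array([(u-c["cx"])/f,(v-c["cy"])/f,1.]); R=np.array(c["R"]);t=np.array(c["t"])
    return -R.T@t, R.T@d
def onz(c,u,v,z):
    o,d=ray(c,u,v); return o+d*(z-o[2])/d[2]
def proj(c,X):
    p=np.array(c["R"])@np.array(X)+np.array(c["t"]); f=K(c); return p[0]/p[2]*f+c["cx"],p[1]/p[2]*f+c["cy"]
def cap(n,fn):
    c=eyes.capture(n); cv2.imwrite("pics/"+fn+".png",c["img"]); return c
def crop(c,fn,x0,y0,x1,y1,s):
    cv2.imwrite("pics/"+fn+".png",cv2.resize(c["img"][y0:y1,x0:x1],None,fx=s,fy=s,interpolation=cv2.INTER_CUBIC))
E
python3 - <<'E'
from h import *
c=cap("top","t1"); crop(c,"t1a",200,130,400,280,4); crop(c,"t1b",130,140,200,260,5)
s=cap("scene","s1"); crop(s,"s1a",200,180,400,330,4)
for n,u,v,z in [("gauge",364,236,.04),("small",346,188,.03),("r1",232,209,.04),("r2",297,209,.04),("board",162,212,.018)]: print(n,onz(c,u,v,z))
E
```

```text
gauge [ 0.45195416 -0.26763912  0.04      ]
small [ 0.57821131 -0.21773447  0.03      ]
r1 [0.50118005 0.0767767  0.04      ]
r2 [ 0.5117682  -0.09180615  0.04      ]
board [0.48575079 0.26290203 0.018     ]
```

View pics/t1a.png

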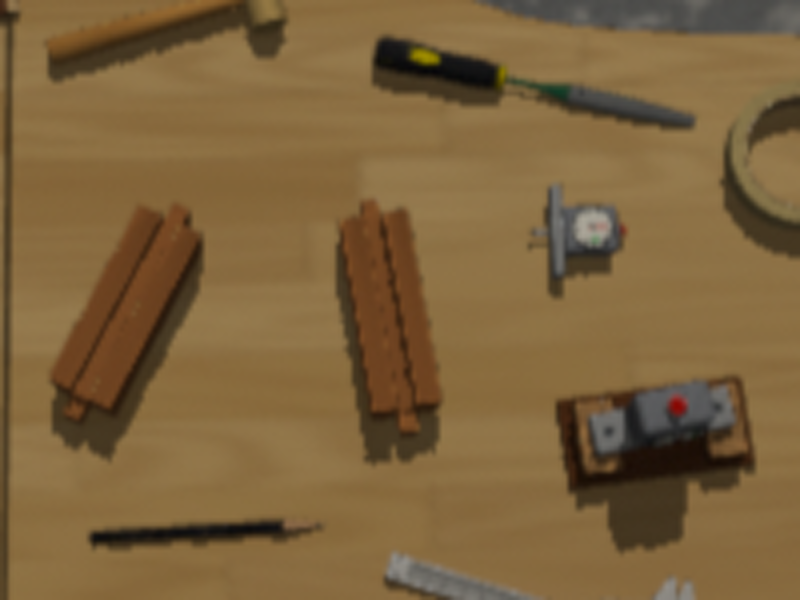

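View pics/t1b.png

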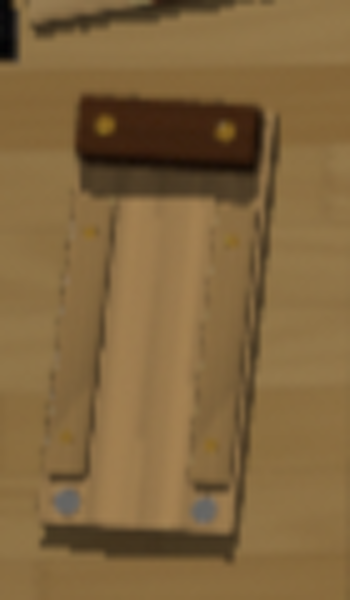

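View pics/s1a.png

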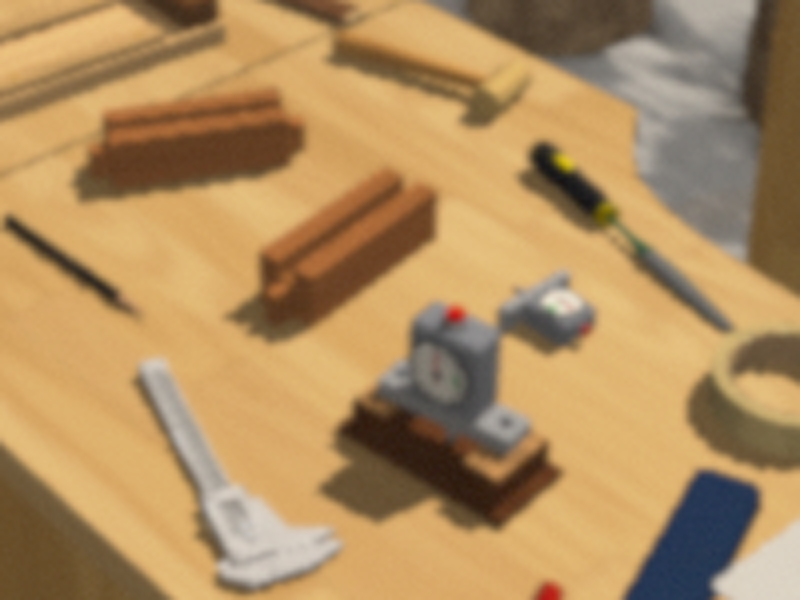

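```bash
cat >> h.py <<'E'
from scipy.spatial.transform import Rotation as Rn
def tool():
    s=readout.state(); return s["tcp_pos"],Rn.from_euler("xyz",s["tcp_rot"],degrees=True).as_matrix(),s
def inc(pos,yaw):
    p,R,s=tool(); d=R.T@(np.array(pos)-p); dy=(yaw-s["tcp_rot"][2]+180)%360-180
    print("shift",d.round(4),"turn",round(-np.radians(dy),4),"deg",round(-dy,2)); return d
E
python3 - <<'E'
from h import *
c=eyes.capture("wrist"); p,R,s=tool()
o,_=ray(c,0,0); print("cam in tool",R.T@(o-p)); print("axes in tool",(np.array(c["R"])@R).round(3))
s=eyes.capture("scene"); print("scene cam at",ray(s,0,0)[0])
inc([.40,-.18,.42],186)
E
```

```text
cam in tool [6.59025927e-02 6.43449402e-05 2.89083983e-02]
axes in tool [[ 0.     1.    -0.001]
 [-0.966  0.    -0.26 ]
 [-0.26   0.001  0.966]]
scene cam at [-0.0874985  -0.89362738  0.73292932]
shift [-0.4376 -0.5798 -0.0153] turn -0.4595 deg -26.33
```

Request:
arm_command([
  [0.0854, [-0.035, -0.045, -0.015], -0.04],
  [0.0854, [-0.07, -0.09, -0.015], -0.08],
  [0.0854, [-0.105, -0.14, -0.015], -0.12],
  [0.0854, [-0.14, -0.185, -0.015], -0.16],
  [0.0854, [-0.175, -0.23, -0.015], -0.2],
  [0.0854, [-0.21, -0.28, -0.015], -0.24],
  [0.0854, [-0.25, -0.33, -0.015], -0.28],
  [0.0854, [-0.29, -0.38, -0.015], -0.32],
  [0.0854, [-0.33, -0.43, -0.015], -0.36],
  [0.0854, [-0.37, -0.48, -0.015], -0.4],
  [0.0854, [-0.41, -0.53, -0.015], -0.44],
  [0.0854, [-0.438, -0.58, -0.015], -0.4595],
])

```text
t: 1.85
tcp_pos: [0.4002, -0.1803, 0.4199]
tcp_rot: [-180.0, 0.1, -174.0]
wrist_force: [1.7, 0.2, 0.1]
width: 0.0853
```

```bash
python3 - <<'E'
from h import *
p,R,s=tool(); print(s["t"],p,s["tcp_rot"],s["qvel"].round(1))
c=cap("wrist","w1")
for n,X in [("gauge",[.452,-.268,.04]),("r2",[.512,-.092,.04]),("r1",[.501,.077,.04])]: print(n,proj(c,X))
E
```

```text
1.85 [ 0.40024289 -0.18027015  0.41988524] [-1.79977784e+02  6.46709259e-02 -1.73976606e+02] [-52.2  28.   31.    3.1   0.1 -60.5]
gauge (np.float64(200.91934058904656), np.float64(215.66782016230778))
r2 (np.float64(337.9420730054189), np.float64(274.53493740236286))
r1 (np.float64(470.254024424413), np.float64(279.33718802631125))
```

View pics/w1.png

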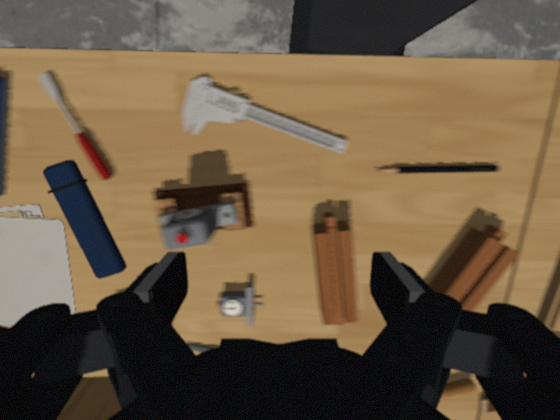

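```bash
python3 - <<'E'
from h import *
for i in range(3): c=eyes.capture("wrist")
c=cap("wrist","w2"); p,R,s=tool(); print(s["t"],p,s["tcp_rot"],s["qvel"].round(1))
crop(c,"w2a",140,160,360,330,3.6)
import pickle; pickle.dump(c,open("w2.pkl","wb"))
E
```

```text
2.1 [ 0.39948457 -0.17778931  0.41936591] [ 1.79934323e+02 -4.72111345e-02 -1.74054360e+02] [ 1.8 -1.  -0.9  0.1 -0.1  0. ]
```

View pics/w2a.png

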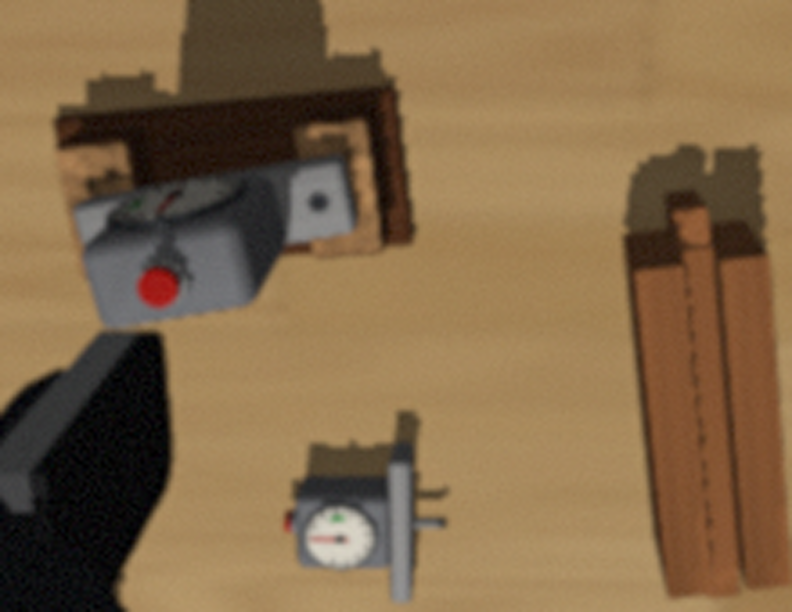

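```bash
python3 - <<'E'
from h import *
import pickle; c=pickle.load(open("w2.pkl","rb"))
def P(x,y,z,n=""):
    q=onz(c,140+(x+.5)/3.6-.5,160+(y+.5)/3.6-.5,z); print(n,q.round(4)); return q
cap_=P(158,287,.102,"cap")
a=P(343,158,.04,"base nr");b=P(355,235,.04,"base fr"); print("yaw",np.degrees(np.arctan2(b[1]-a[1],b[0]-a[0])))
l=P(75,210,.04,"base nl"); d=a-l; print("len",np.linalg.norm(d),"yaw",np.degrees(np.arctan2(-d[0],d[1])))
h1=P(85,245,.094);h2=P(248,230,.094);d=h2-h1;print(np.linalg.norm(d),np.degrees(np.arctan2(-d[0],d[1])))
s1=P(57,120,.012);s2=P(395,90,.012);d=s2-s1;print("stand",np.linalg.norm(d),np.degrees(np.arctan2(-d[0],d[1])))
r=[P(634,268,.04),P(766,256,.04),P(668,596,.04),P(788,586,.04)]
d=r[2]-r[0];e=r[3]-r[1]
print("rail",np.linalg.norm(d),np.linalg.norm(e),[np.degrees(np.arctan2(k[1],k[0])) for k in (d,e)],np.mean(r,axis=0),np.linalg.norm(r[1]-r[0]))
E
```

```text
cap [ 0.4563 -0.2684  0.102 ]
base nr [ 0.4309 -0.2266  0.04  ]
base fr [ 0.4572 -0.2209  0.04  ]
yaw 12.333319300771889
base nl [ 0.4579 -0.3144  0.04  ]
len 0.09181564512826554 yaw 17.08698916664974
 [ 0.449  -0.2917  0.094 ]
 [ 0.4398 -0.2457  0.094 ]
0.04686687588852513 11.31370783521542
 [ 0.435  -0.3311  0.012 ]
 [ 0.4122 -0.2134  0.012 ]
stand 0.119844348134888 10.976746893353342
 [ 0.4594 -0.126   0.04  ]
 [ 0.4506 -0.0822  0.04  ]
 [ 0.5858 -0.0963  0.04  ]
 [ 0.5772 -0.0529  0.04  ]
rail 0.12987231965764048 0.1298999098089358 [np.float64(13.225880817140563), np.float64(13.038187377089924)] [ 0.51826447 -0.08933069  0.04      ] 0.04470774900659774
```

```bash
python3 - <<'E'
from h import *
inc([.4545,-.2687,.32],191.3)
E
```

```text
shift [-0.0454 -0.0962  0.0992] turn -0.0935 deg -5.35
```

Request:
arm_command([
  [0.0854, [-0.02, -0.04, 0.04], -0.05],
  [0.0854, [-0.035, -0.075, 0.08], -0.0935],
  [0.0854, [-0.0454, -0.0962, 0.099], -0.0935],
  [0.0854, [-0.0454, -0.0962, 0.099], -0.0935],
])

```text
t: 2.6
tcp_pos: [0.4553, -0.2678, 0.3193]
tcp_rot: [179.9, -0.1, -168.6]
wrist_force: [0.2, -0.6, 0.9]
width: 0.0854
```

```bash
python3 - <<'E'
from h import *
for i in range(2): c=eyes.capture("wrist")
c=cap("wrist","w3"); p,R,s=tool(); print(s["t"],p,s["tcp_rot"],s["qvel"].round(1))
import pickle; pickle.dump(c,open("w3.pkl","wb"))
E
```

```text
2.75 [ 0.45502359 -0.26730044  0.32154935] [ 1.79992395e+02  1.04287872e-02 -1.68534869e+02] [-0.2 -0.6  0.2 -0.1 -0.2 -0.1]
```

View pics/w3.png

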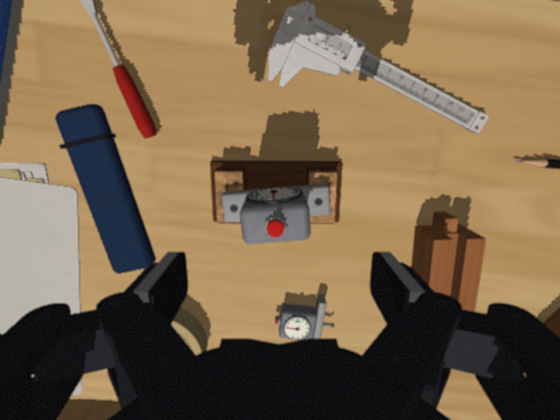

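```bash
python3 - <<'E'
from h import *
import pickle; c=pickle.load(open("w3.pkl","rb")); crop(c,"w3a",200,150,350,260,5.3)
E
```

```text
(no output)
```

View pics/w3a.png

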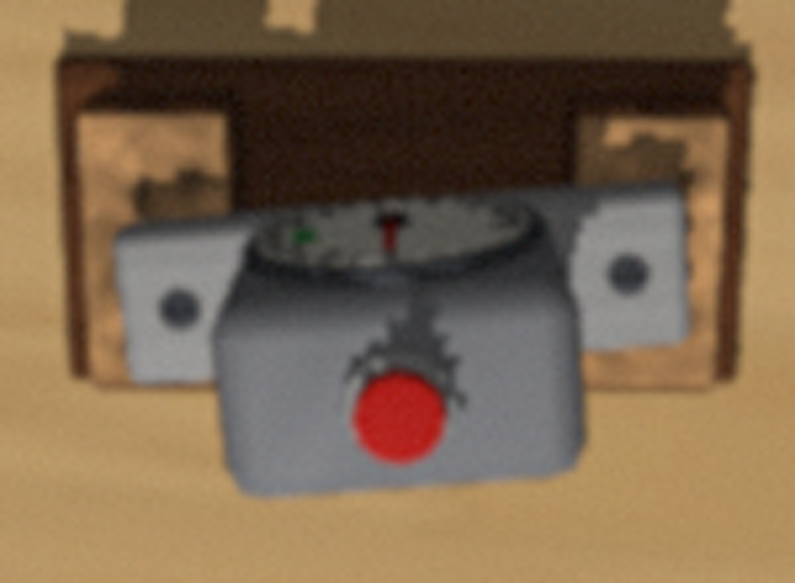

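```bash
python3 - <<'E'
from h import *
import pickle; c=pickle.load(open("w3.pkl","rb"))
def P(x,y,z,n=""):
    q=onz(c,200+(x+.5)/5.3-.5,150+(y+.5)/5.3-.5,z); print(n,q.round(4)); return q
def yw(a,b):
    d=b-a; return np.linalg.norm(d),np.degrees(np.arctan2(-d[0],d[1]))
B=[P(*k,.04) for k in [(117,232),(683,190),(690,345),(130,382)]]
print("base",yw(B[0],B[1]),yw(B[3],B[2]),np.mean(B,axis=0))
h=[P(180,308,.04),P(627,274,.04)]; print("holes",yw(*h),np.mean(h,axis=0))
C=[P(*k,.028) for k in [(78,112),(728,112),(716,386),(92,382)]]
print("cork",yw(C[0],C[1]),yw(C[3],C[2]),np.mean(C,axis=0))
P(400,418,.102,"cap")
E
```

```text
[ 0.4562 -0.3152  0.04  ]
 [ 0.4316 -0.2282  0.04  ]
 [ 0.4563 -0.2209  0.04  ]
 [ 0.4807 -0.3093  0.04  ]
base (np.float64(0.09039112601442136), np.float64(15.78726420621265)) (np.float64(0.09167986629901301), np.float64(15.399120683047457)) [ 0.45621084 -0.26842526  0.04      ]
 [ 0.4666 -0.3033  0.04  ]
 [ 0.4468 -0.2338  0.04  ]
holes (np.float64(0.0723518986107737), np.float64(15.947117019420187)) [ 0.4567058  -0.26854272  0.04      ]
 [ 0.4406 -0.3262  0.028 ]
 [ 0.4194 -0.2217  0.028 ]
 [ 0.4657 -0.212   0.028 ]
 [ 0.4863 -0.3171  0.028 ]
cork (np.float64(0.10667590978201655), np.float64(11.46289511418075)) (np.float64(0.10712620085233145), np.float64(11.051772940883989)) [ 0.45302112 -0.26923035  0.028     ]
cap [ 0.4565 -0.2685  0.102 ]
```

```bash
python3 - <<'E'
from h import *
inc([.4563,-.2685,.225],195.7)
E
```

```text
shift [-0.001  -0.0014  0.0965] turn -0.0739 deg -4.23
```

Request:
arm_command([
  [0.0854, [-0.001, -0.0014, 0.03], -0.0739],
  [0.0854, [-0.001, -0.0014, 0.065], -0.0739],
  [0.0854, [-0.001, -0.0014, 0.09], -0.0739],
  [0.0854, [-0.001, -0.0014, 0.0965], -0.0739],
  [0.0854, [-0.001, -0.0014, 0.0965], -0.0739],
  [0.04, [-0.001, -0.0014, 0.0965], -0.0739],
  [0.04, [-0.001, -0.0014, 0.0965], -0.0739],
  [0.04, [-0.001, -0.0014, 0.0965], -0.0739],
  [0.04, [-0.001, -0.0014, 0.0965], -0.0739],
  [0.04, [-0.001, -0.0014, 0.0965], -0.0739],
], squeeze=60)

```text
t: 4.0
tcp_pos: [0.4567, -0.2702, 0.2253]
tcp_rot: [-179.9, 0.1, -164.4]
wrist_force: [-1.2, 1.7, 7.3]
width: 0.0475
```

```bash
python3 - <<'E'
from h import *
p,R,s=tool(); print(s["t"],p,s["tcp_rot"],s["wrist_force"],s["width"])
c=cap("wrist","w4"); q=cap("scene","s4"); crop(q,"s4a",260,230,380,330,6)
E
```

```text
4.0 [ 0.45672575 -0.27018694  0.22530608] [-1.79949938e+02  8.31290803e-02 -1.64405926e+02] [-1.17492704  1.66921879  7.28051379] 0.047466221732062594
```

View pics/s4a.png

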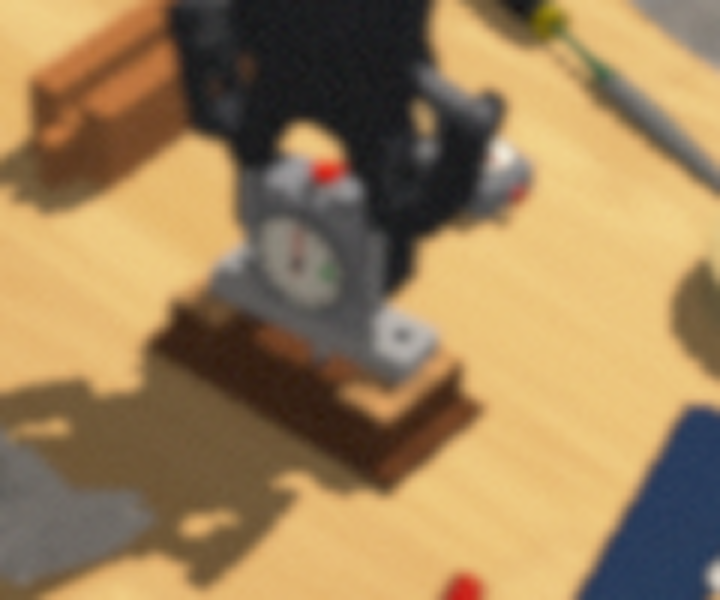

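View pics/w4.png

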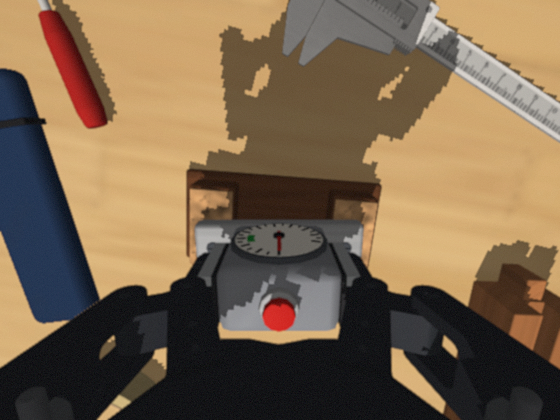

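```bash
python3 - <<'E'
from h import *
c=eyes.capture("wrist"); p,R,s=tool(); im=c["img"].astype(int)
m=((im[...,2]>150)&(im[...,1]<60)&(im[...,0]<60)).astype(np.uint8); m[:, :240]=0; m[:, 320:]=0
ys,xs=np.nonzero(m); print(xs.mean(),ys.mean(),xs.min(),xs.max(),ys.min(),ys.max())
X=onz(c,xs.mean(),ys.mean(),.1015); print(X, "tool",R.T@(X-p))
B=[onz(c,*k,.04) for k in [(196,222),(362,222)]]; print([R.T@(b-p) for b in B])
inc([.4567,-.2702,.30],195.6)
inc([.518,-.0893,.2725],193.1)
E
```

```text
278.52403100775194 316.54883720930235 263 294 304 329
[ 0.45786036 -0.2696586   0.1015    ] tool [-0.00103209  0.00029929  0.12382198]
[array([ 0.01424179, -0.04407904,  0.185339  ]), array([0.01426322, 0.04536947, 0.18525889])]
shift [-0.0001 -0.0001 -0.0747] turn -0.0001 deg -0.01
shift [-0.1077  0.1577 -0.0472] turn 0.0435 deg 2.49
```

Request:
arm_command([
  [0.04, [0, 0, -0.03], 0],
  [0.04, [0, 0, -0.06], 0],
  [0.04, [-0.02, 0.03, -0.075], 0.02],
  [0.04, [-0.05, 0.075, -0.075], 0.0435],
  [0.04, [-0.08, 0.12, -0.075], 0.0435],
  [0.04, [-0.1077, 0.157, -0.06], 0.0435],
  [0.04, [-0.1077, 0.1577, -0.0472], 0.0435],
  [0.04, [-0.1077, 0.1577, -0.0472], 0.0435],
  [0.04, [-0.1077, 0.1577, -0.0472], 0.0435],
])

```text
t: 5.28
tcp_pos: [0.5175, -0.0902, 0.2715]
tcp_rot: [-180.0, -0.0, -167.0]
wrist_force: [0.5, -0.7, -2.7]
width: 0.0477
```

```bash
python3 - <<'E'
from h import *
c=eyes.capture("wrist");c=cap("wrist","w5"); p,R,s=tool(); print(s["t"],p,s["tcp_rot"],s["wrist_force"])
crop(c,"w5a",180,140,380,290,4)
q=cap("scene","s5"); crop(q,"s5a",230,180,380,300,5)
for n in "c": print(proj(c,[.518,-.0893,.04]))
import pickle; pickle.dump(c,open("w5.pkl","wb"))
E
```

```text
5.375 [ 0.51770988 -0.09035209  0.27184089] [-1.79970524e+02  3.28338797e-02 -1.67009951e+02] [-0.31395047  0.56643759 -2.74642585]
(np.float64(279.35588424139286), np.float64(221.28731162371162))
```

View pics/w5.png

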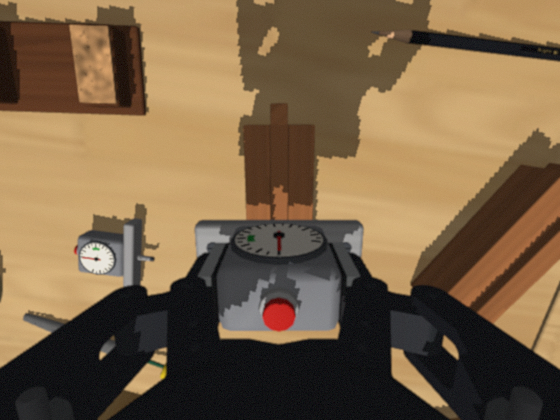

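View pics/s5a.png

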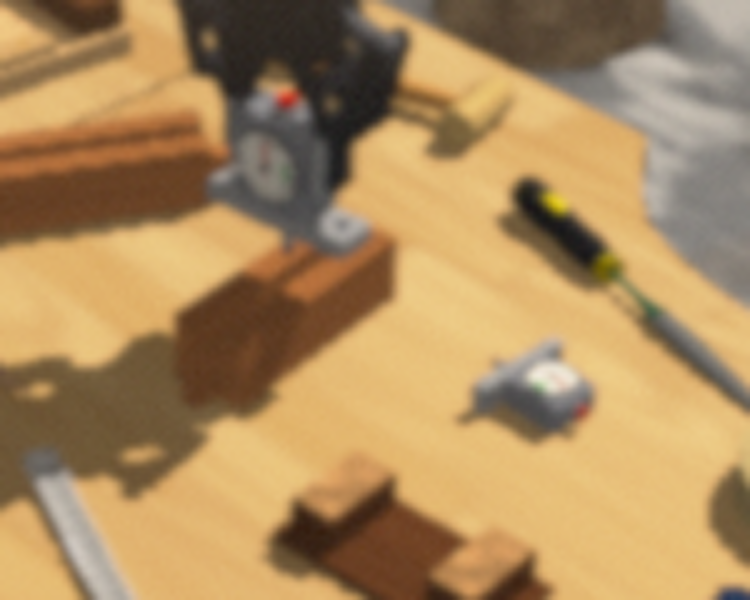

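View pics/w5a.png

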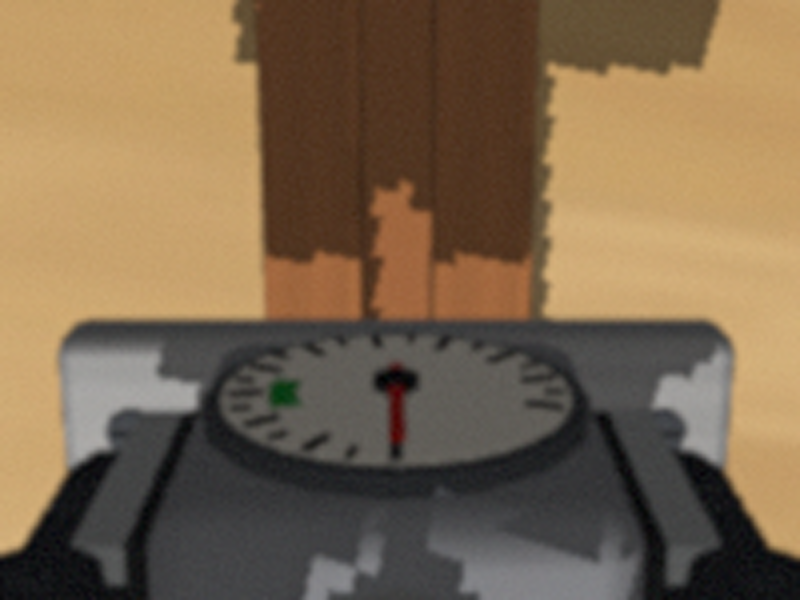

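Request:
arm_command([
  [0.04, [0, 0, 0.008], 0],
  [0.04, [0, 0, 0.016], 0],
  [0.04, [0, 0, 0.022], 0],
  [0.04, [0, 0, 0.026], 0],
  [0.04, [0, 0, 0.029], 0],
  [0.04, [0, 0, 0.032], 0],
  [0.04, [0, 0, 0.034], 0],
  [0.04, [0, 0, 0.0345], 0],
  [0.04, [0, 0, 0.0345], 0],
], squeeze=90)

```text
t: 6.55
tcp_pos: [0.5176, -0.0891, 0.2375]
tcp_rot: [-180.0, 0.0, -166.9]
wrist_force: [-3.6, 1.3, 6.5]
width: 0.0473
```

```bash
python3 - <<'E'
from h import *
c=cap("wrist","w6"); p,R,s=tool(); print(s["t"],p,s["tcp_rot"],s["wrist_force"],s["torque"])
crop(c,"w6a",180,140,380,290,4)
E
```

```text
6.6 [ 0.51758069 -0.08908077  0.2375102 ] [-1.79998094e+02  8.90354951e-03 -1.66892348e+02] [-3.50641901  0.58658316  6.20939357] [ 0.24520609  0.81778829 -0.00560739]
```

View pics/w6a.png

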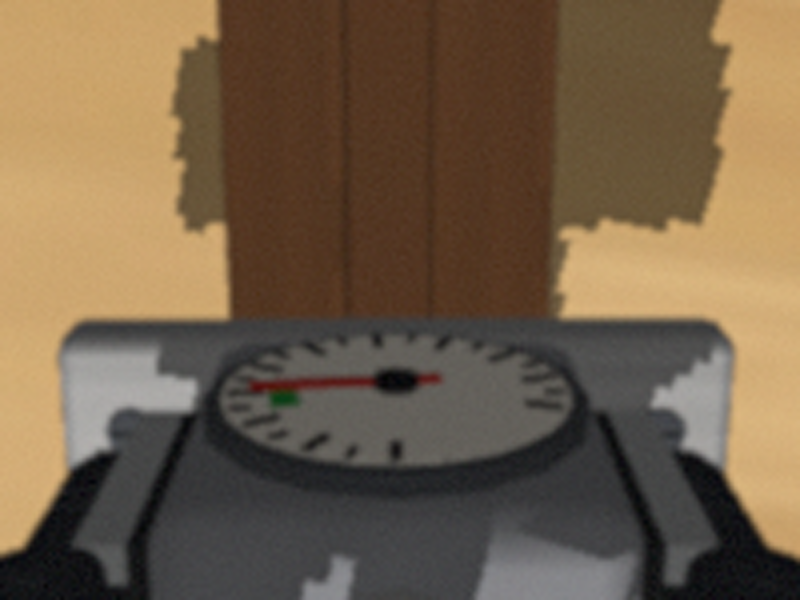

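Request:
arm_command([
  [0.04, [0, 0, 0.001], 0],
  [0.04, [0, 0, 0.0015], 0],
  [0.04, [0, 0, 0.0015], 0],
  [0.04, [0, 0, 0.0015], 0],
  [0.04, [0, 0, 0.0015], 0],
  [0.04, [0, 0, 0.0015], 0],
])

```text
t: 7.35
tcp_pos: [0.5175, -0.089, 0.2374]
tcp_rot: [-180.0, 0.0, -166.9]
wrist_force: [-7.0, 2.3, 19.3]
width: 0.0468
```

```bash
python3 - <<'E'
from h import *
c=cap("wrist","w7"); p,R,s=tool(); print(s["t"],p,s["tcp_rot"],s["wrist_force"],s["torque"])
crop(c,"w7a",180,140,380,290,4)
q=cap("scene","s7"); crop(q,"s7a",230,180,380,300,5)
E
```

```text
7.4 [ 0.51750697 -0.08903017  0.23742601] [-1.79974004e+02  3.57396669e-02 -1.66890287e+02] [-7.76654525  2.07738329 19.84084704] [0.59189135 1.73895189 0.01426631]
```

View pics/w7a.png

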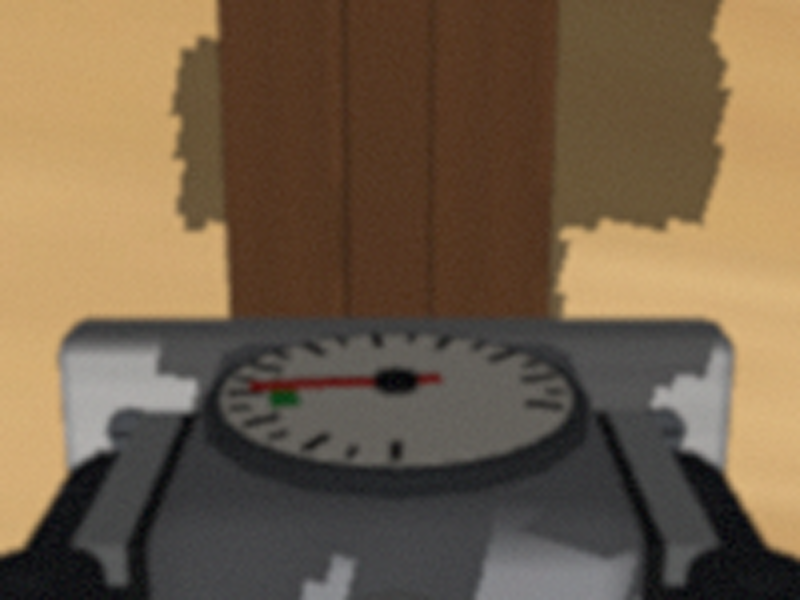

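View pics/s7a.png

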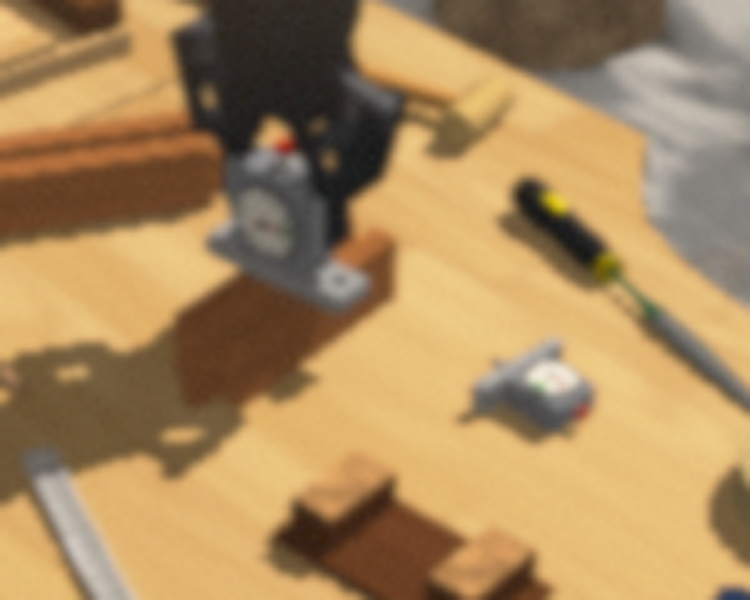

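Request:
arm_command([
  [0.04, [0, 0, 0], 0],
  [0.04, [0, 0, 0], 0],
  [0.04, [0, 0, 0], 0],
  [0.04, [0, 0, 0], 0],
  [0.04, [0, 0, 0], 0],
  [0.04, [0, 0, -0.006], 0],
  [0.04, [0, 0, -0.02], 0],
  [0.04, [0, 0, -0.045], 0],
  [0.04, [0, 0, -0.062], 0],
  [0.04, [0, 0, -0.062], 0],
])

```text
t: 8.7
tcp_pos: [0.5186, -0.0895, 0.2989]
tcp_rot: [-179.9, 0.2, -166.9]
wrist_force: [-0.4, 0.4, -3.2]
width: 0.0471
```

```bash
python3 - <<'E'
from h import *
c=cap("wrist","w8"); p,R,s=tool(); print(s["t"],p,s["tcp_rot"],s["wrist_force"])
inc([.453,-.2692,.285],191.4)
inc([.453,-.2692,.2255],191.4)
E
```

```text
8.75 [ 0.51811041 -0.08934105  0.29783091] [-1.79946186e+02  8.73686233e-02 -1.66902323e+02] [-1.13454649  0.23420861 -3.27046219]
shift [ 0.1042 -0.1604  0.0128] turn 0.0296 deg 1.7
shift [ 0.1043 -0.1604  0.0723] turn 0.0296 deg 1.7
```

View pics/w8.png

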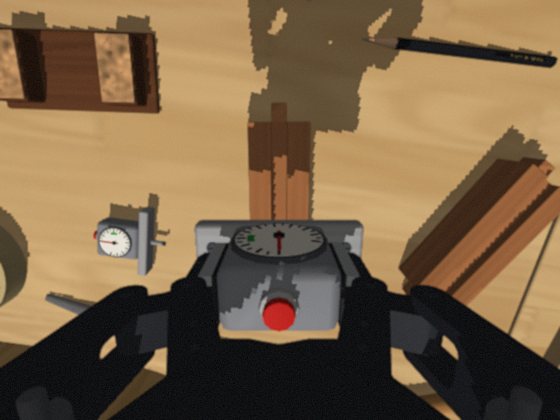

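Request:
arm_command([
  [0.04, [0.025, -0.04, 0.002], 0.01],
  [0.04, [0.055, -0.085, 0.006], 0.02],
  [0.04, [0.085, -0.13, 0.01], 0.0296],
  [0.04, [0.1042, -0.16, 0.0128], 0.0296],
  [0.04, [0.1042, -0.1604, 0.0128], 0.0296],
  [0.04, [0.1042, -0.1604, 0.0128], 0.0296],
])

```text
t: 9.5
tcp_pos: [0.4523, -0.2687, 0.2837]
tcp_rot: [179.9, -0.0, -168.6]
wrist_force: [-0.3, 0.2, -2.7]
width: 0.047
```

```bash
python3 - <<'E'
from h import *
eyes.capture("wrist");c=cap("wrist","w9"); p,R,s=tool(); print(s["t"],p,s["tcp_rot"],s["wrist_force"])
crop(c,"w9a",180,130,380,280,4)
inc([.453,-.2692,.226],191.4)
for k in [(-54,-25),(-28,-25),(28,-25),(54,-25)]:
    a=np.radians(11.4); x,y=k[1]/1e3,k[0]/1e3
    u=proj(c,[.453+x*np.cos(a)-y*np.sin(a),-.2692+x*np.sin(a)+y*np.cos(a),.028]); print((np.array(u)-[180,130])*4)
E
```

```text
9.6 [ 0.45268721 -0.26803773  0.28413462] [ 1.79939965e+02 -2.79404510e-02 -1.68522158e+02] [ 0.67995308  0.76473241 -3.12118224]
shift [-0.0001 -0.0013  0.0581] turn 0.0014 deg 0.08
[ 97.09529386 198.44107357]
[235.28497101 198.52512313]
[532.59660774 198.70595365]
[670.48224234 198.78981829]
```

View pics/w9a.png

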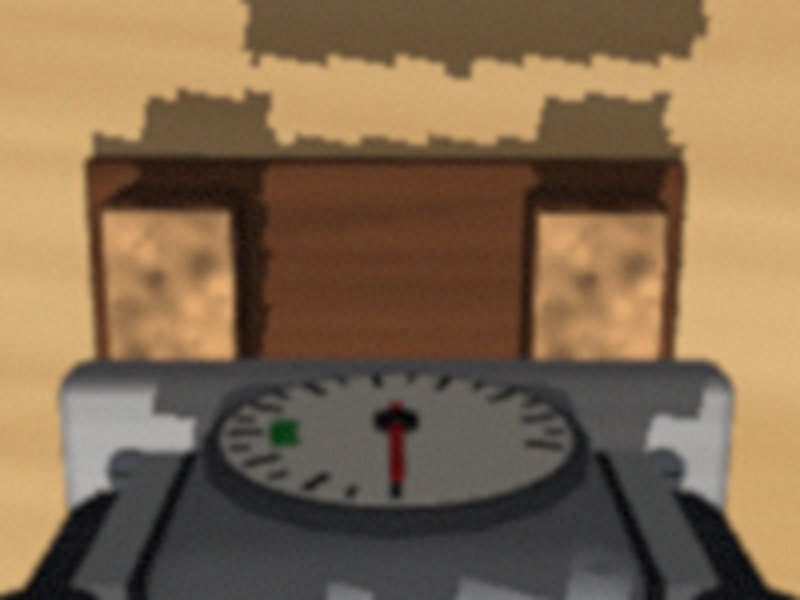

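Request:
arm_command([
  [0.04, [-0.0015, -0.0018, 0.012], 0],
  [0.04, [-0.0015, -0.0018, 0.027], 0],
  [0.04, [-0.0015, -0.0018, 0.042], 0],
  [0.04, [-0.0015, -0.0018, 0.052], 0],
  [0.04, [-0.0015, -0.0018, 0.056], 0],
  [0.04, [-0.0015, -0.0018, 0.0585], 0],
  [0.04, [-0.0015, -0.0018, 0.059], 0],
  [0.04, [-0.0015, -0.0018, 0.059], 0],
])

```text
t: 10.6
tcp_pos: [0.4545, -0.2707, 0.2259]
tcp_rot: [-180.0, 0.0, -168.6]
wrist_force: [0.6, -0.3, -2.9]
width: 0.0467
```

```bash
python3 - <<'E'
from h import *
c=cap("wrist","w10"); p,R,s=tool(); print(s["t"],p,s["tcp_rot"],s["wrist_force"],s["torque"])
q=cap("scene","s10"); crop(q,"s10a",260,230,380,330,6)
crop(c,"w10a",180,130,380,280,4)
E
```

```text
10.65 [ 0.45452794 -0.27066157  0.2259741 ] [-1.79964847e+02  2.89491765e-02 -1.68602388e+02] [ 0.78221151 -0.11975751 -2.32644544] [-0.0307762  -0.00066704 -0.06210548]
```

View pics/s10a.png

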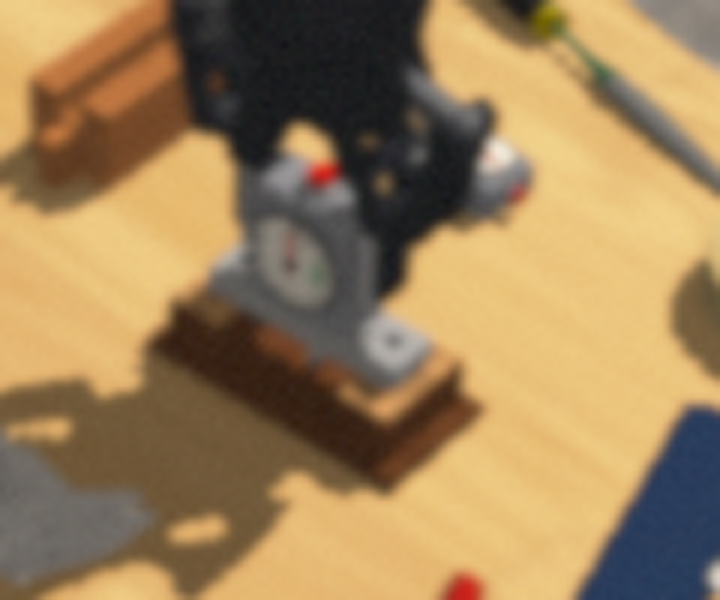

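View pics/w10a.png

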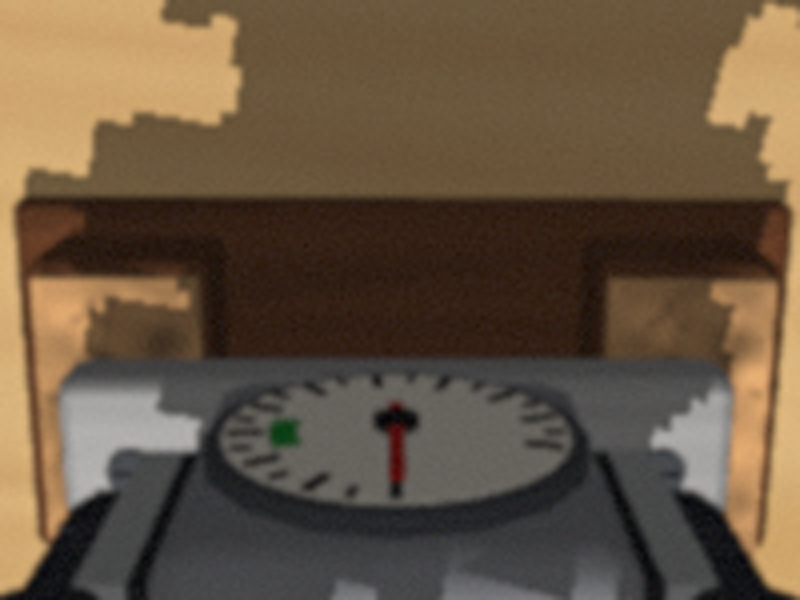

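Request:
arm_command([
  [0.04, [0, 0.001, 0.0006], 0],
  [0.04, [0, 0.001, 0.0014], 0],
  [0.04, [0, 0.001, 0.0018], 0],
  [0.04, [0, 0.001, 0.0018], 0],
])

```text
t: 11.2
tcp_pos: [0.4543, -0.2698, 0.2254]
tcp_rot: [-179.9, 0.0, -168.6]
wrist_force: [-3.3, 1.9, 9.8]
width: 0.0467
```

Request:
arm_command([
  [0.06, [0, 0, -0.001], 0],
  [0.0854, [0, 0, -0.001], 0],
  [0.0854, [0, 0, -0.001], 0],
  [0.0854, [0, 0, -0.001], 0],
  [0.0854, [0, 0, -0.02], 0],
  [0.0854, [0, 0, -0.05], 0],
  [0.0854, [0, 0, -0.09], 0],
  [0.0854, [0, 0, -0.13], 0],
  [0.0854, [0, 0, -0.13], 0],
  [0.0854, [0, 0, -0.13], 0],
])

```text
t: 12.45
tcp_pos: [0.4539, -0.2693, 0.3532]
tcp_rot: [180.0, -0.0, -168.6]
wrist_force: [-0.7, 0.2, -0.3]
width: 0.0854
```

```bash
python3 - <<'E'
from h import *
c=eyes.capture("wrist");c=cap("wrist","w11"); p,R,s=tool(); print(s["t"],p,s["tcp_rot"],s["wrist_force"],s["width"])
crop(c,"w11a",200,150,350,260,5.3)
t=cap("top","t11")
def P(u,v,z): return onz(t,u,v,z)
inc([.44,.16,.42],180)
E
```

```text
12.55 [ 0.45371041 -0.26915414  0.35237373] [ 1.79885919e+02 -9.44302390e-02 -1.68599201e+02] [-0.70766808 -0.47626794  0.89035758] 0.08554669508580102
shift [-0.0713  0.4236 -0.0669] turn 0.199 deg 11.4
```

View pics/w11a.png

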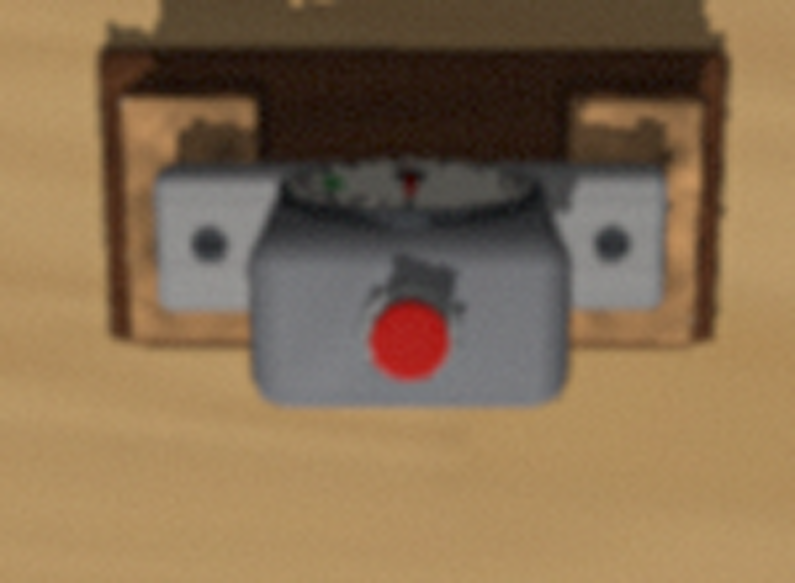

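Request:
arm_command([
  [0.0854, [0, 0.04, -0.02], 0.03],
  [0.0854, [-0.005, 0.085, -0.04], 0.06],
  [0.0854, [-0.01, 0.135, -0.06], 0.09],
  [0.0854, [-0.015, 0.19, -0.08], 0.12],
  [0.0854, [-0.02, 0.245, -0.08], 0.15],
  [0.0854, [-0.02, 0.3, -0.08], 0.18],
  [0.0854, [-0.02, 0.355, -0.08], 0.2],
  [0.0854, [-0.02, 0.4, -0.08], 0.2],
  [0.0854, [-0.02, 0.424, -0.08], 0.2],
  [0.0854, [-0.02, 0.424, -0.08], 0.2],
  [0.0854, [-0.02, 0.424, -0.08], 0.2],
])

```text
t: 13.98
tcp_pos: [0.39, 0.1496, 0.4332]
tcp_rot: [-180.0, -0.1, 179.9]
wrist_force: [0.9, -0.1, -0.2]
width: 0.0851
```

```bash
python3 - <<'E'
from h import *
c=eyes.capture("wrist");c=cap("wrist","w12"); p,R,s=tool(); print(s["t"],p,s["tcp_rot"],s["qvel"].round(1))
import pickle; pickle.dump(c,open("w12.pkl","wb"))
E
```

```text
14.075 [0.3902047  0.14925651 0.43345881] [-1.79977766e+02 -3.44147427e-02  1.79855674e+02] [-0.3 -0.2  0.2 -0.   0.1  0.1]
```

View pics/w12.png

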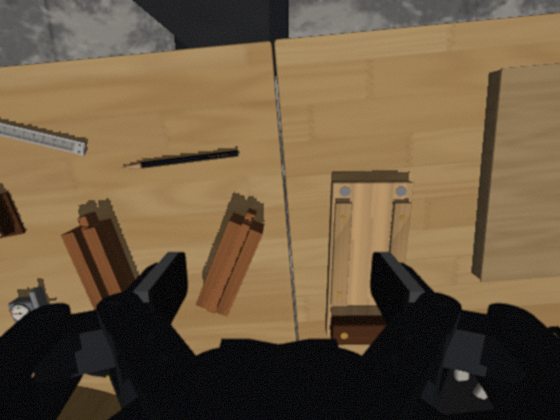

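```bash
python3 - <<'E'
from h import *
import pickle; c=pickle.load(open("w12.pkl","rb"))
crop(c,"w12a",180,190,300,330,4.2); crop(c,"w12b",310,165,430,355,3.1)
E
```

```text
(no output)
```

View pics/w12a.png

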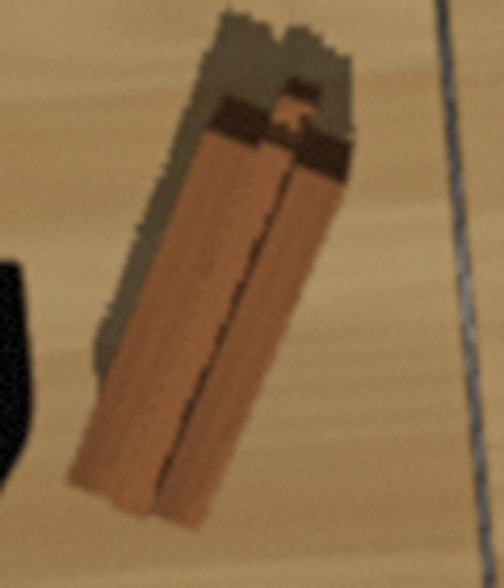

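View pics/w12b.png

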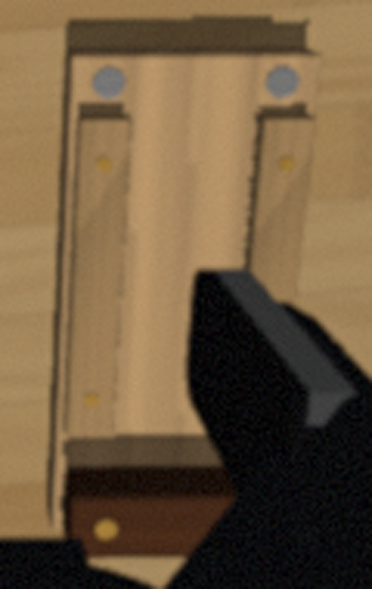

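```bash
python3 - <<'E'
from h import *
import pickle; c=pickle.load(open("w12.pkl","rb"))
A=lambda x,y,z: onz(c,180+(x+.5)/4.2-.5,190+(y+.5)/4.2-.5,z)
B=lambda x,y,z: onz(c,310+(x+.5)/3.1-.5,165+(y+.5)/3.1-.5,z)
def ang(a,b): d=b-a; return round(np.linalg.norm(d),4),round(np.degrees(np.arctan2(d[1],d[0])),2)
r=[A(*k,.04) for k in [(207,128),(344,184),(200,528),(68,484)]]
print("rail",ang(r[0],r[3]),ang(r[1],r[2]),ang(r[0],r[1]),np.mean(r,axis=0))
n=[B(72,52,.018),B(315,55,.018)];print("board near",n,ang(*n),np.mean(n,axis=0))
l=[B(130,118,.026),B(115,435,.026)];print("L inner",l,ang(*l))
ro=B(262,118,.026);print("R inner near",ro, "mid",(ro+l[0])/2,ang(l[0],ro))
s=[B(109,82,.018),B(282,82,.018)];print("screws",s,np.mean(s,axis=0),ang(*s))
o=[B(80,118,.026),B(66,430,.026)];print("L outer",ang(*o))
print("stop top near edge", B(66,495,.042),B(235,495,.042), "foot",B(66,468,.018),B(220,468,.018), "stop top far",B(68,552,.042))
E
```

```text
rail (np.float64(0.1304), np.float64(-22.6)) (np.float64(0.1286), np.float64(-22.33)) (np.float64(0.0443), np.float64(66.29)) [0.50999911 0.08323572 0.04      ]
board near [array([0.39649765, 0.21975847, 0.018     ]), array([0.39794616, 0.32061278, 0.018     ])] (np.float64(0.1009), np.float64(89.18)) [0.39722191 0.27018563 0.018     ]
L inner [array([0.42271382, 0.24352004, 0.026     ]), array([0.57146103, 0.24571636, 0.026     ])] (np.float64(0.1488), np.float64(0.85))
R inner near [0.42281897 0.29810087 0.026     ] mid [0.42276639 0.27081046 0.026     ] (np.float64(0.0546), np.float64(89.89))
screws [array([0.4092378 , 0.23578666, 0.018     ]), array([0.40937412, 0.30809307, 0.018     ])] [0.40930596 0.27193986 0.018     ] (np.float64(0.0723), np.float64(89.89))
L outer (np.float64(0.1462), np.float64(0.19))
stop top near edge [0.59115775 0.22163605 0.042     ] [0.59133868 0.29657677 0.042     ] foot [0.59418777 0.22577143 0.018     ] [0.59435926 0.29795968 0.018     ] stop top far [0.62093105 0.22381898 0.042     ]
```

```bash
python3 - <<'E'
from h import *
inc([.51,.0832,.30],157.5)
E
```

```text
shift [-0.12   -0.0657  0.1334] turn 0.3902 deg 22.36
```

Request:
arm_command([
  [0.0854, [-0.03, -0.015, 0.03], 0.12],
  [0.0854, [-0.06, -0.035, 0.065], 0.24],
  [0.0854, [-0.09, -0.05, 0.1], 0.34],
  [0.0854, [-0.12, -0.0657, 0.13], 0.39],
  [0.0854, [-0.12, -0.0657, 0.1334], 0.39],
  [0.0854, [-0.12, -0.0657, 0.1334], 0.39],
])

```text
t: 14.82
tcp_pos: [0.5095, 0.0836, 0.3001]
tcp_rot: [-180.0, -0.1, 157.5]
wrist_force: [-0.2, 0.2, -0.2]
width: 0.0851
```

```bash
python3 - <<'E'
from h import *
c=eyes.capture("wrist");c=cap("wrist","w13"); p,R,s=tool(); print(s["t"],p,s["tcp_rot"],s["qvel"].round(1))
import pickle; pickle.dump(c,open("w13.pkl","wb"))
E
```

```text
14.925 [0.50956688 0.08421937 0.30124913] [1.79979312e+02 3.69039977e-02 1.57605094e+02] [ 0.4 -0.6  0.2 -0.2  0.   0. ]
```

View pics/w13.png

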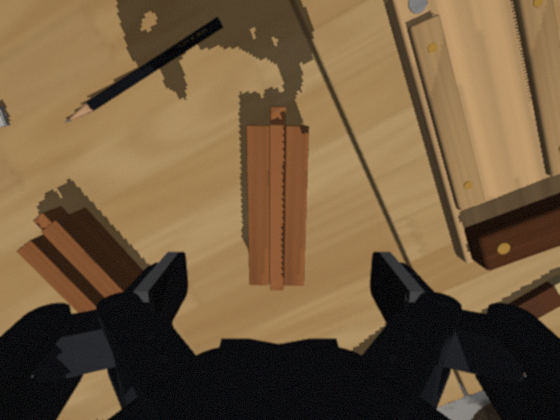

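```bash
python3 - <<'E'
from h import *
import pickle; c=pickle.load(open("w13.pkl","rb"))
r=[onz(c,*k,.04) for k in [(247,126),(308.5,126),(304.5,285),(250,285)]]
print(np.round(r,4),np.mean(r,axis=0))
p,R,s=tool(); print([ (R.T@(x-p)).round(4) for x in r])
m=np.mean(r,axis=0); inc([m[0],m[1],.187],157.6)
E
```

```text
[[0.4417 0.0874 0.04  ]
 [0.4589 0.1292 0.04  ]
 [0.5793 0.0795 0.04  ]
 [0.5617 0.0369 0.04  ]] [0.51038247 0.08323642 0.04      ]
[array([ 0.0642, -0.023 ,  0.2612]), array([0.0641, 0.0222, 0.2612]), array([-0.0661,  0.0221,  0.2613]), array([-0.066 , -0.024 ,  0.2613])]
shift [-0.0011 -0.0006  0.1142] turn 0.0001 deg 0.01
```

Request:
arm_command([
  [0.0854, [-0.001, -0.0006, 0.03], 0],
  [0.0854, [-0.001, -0.0006, 0.065], 0],
  [0.0854, [-0.001, -0.0006, 0.1], 0],
  [0.0854, [-0.001, -0.0006, 0.114], 0],
  [0.0854, [-0.001, -0.0006, 0.114], 0],
  [0.03, [-0.001, -0.0006, 0.114], 0],
  [0.03, [-0.001, -0.0006, 0.114], 0],
  [0.03, [-0.001, -0.0006, 0.114], 0],
  [0.03, [-0.001, -0.0006, 0.114], 0],
  [0.03, [-0.001, -0.0006, 0.114], 0],
], squeeze=50)

```text
t: 16.18
tcp_pos: [0.5112, 0.0832, 0.1877]
tcp_rot: [180.0, 0.1, 157.6]
wrist_force: [-0.6, -1.3, 7.0]
width: 0.0449
```

Request:
arm_command([
  [0.03, [0, 0, -0.01], 0],
  [0.03, [0, 0, -0.03], 0],
  [0.03, [0, 0, -0.06], 0],
  [0.03, [0, 0, -0.08], 0],
  [0.03, [0, 0, -0.08], 0],
  [0.03, [0, 0, -0.08], 0],
])

```text
t: 16.92
tcp_pos: [0.5102, 0.0833, 0.2659]
tcp_rot: [-180.0, -0.0, 157.6]
wrist_force: [0.3, -0.0, -2.5]
width: 0.0453
```

```bash
python3 - <<'E'
from h import *
c=cap("wrist","w14"); p,R,s=tool(); print(s["t"],p,s["tcp_rot"],s["wrist_force"],s["width"])
inc([.505,.2712,.268],180.3)
q=cap("scene","s14")
E
```

```text
16.975 [0.50999431 0.08328643 0.26554771] [-1.79963796e+02 -8.72242109e-02  1.57596238e+02] [ 0.03478957  0.09855135 -2.44768274] 0.0452732249510537
shift [ 0.0762  0.1718 -0.0024] turn -0.3963 deg -22.7
```

View pics/w14.png

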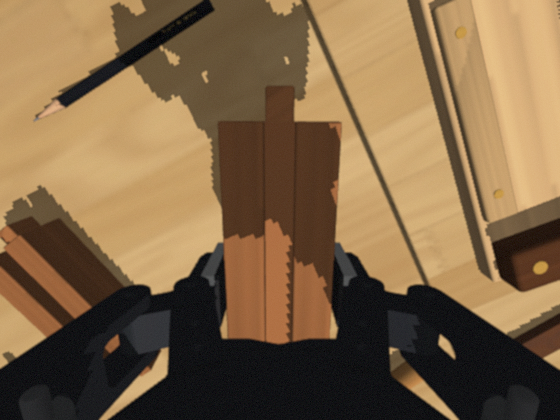

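View pics/s14.png

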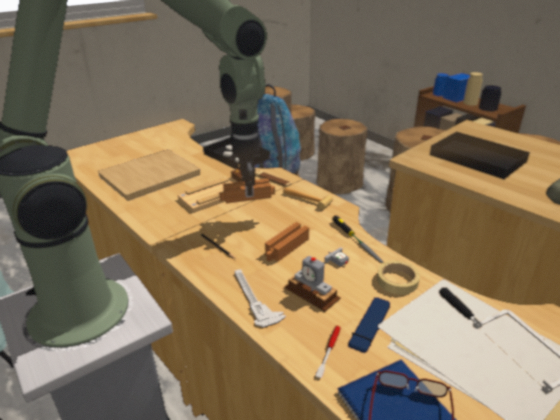

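Request:
arm_command([
  [0.03, [0.01, 0.03, -0.0024], -0.1],
  [0.03, [0.025, 0.07, -0.0024], -0.2],
  [0.03, [0.045, 0.11, -0.0024], -0.3],
  [0.03, [0.065, 0.15, -0.0024], -0.3963],
  [0.03, [0.08, 0.168, -0.0024], -0.3963],
  [0.03, [0.083, 0.169, -0.0024], -0.3963],
  [0.03, [0.083, 0.169, -0.0024], -0.3963],
])

```text
t: 17.9
tcp_pos: [0.4978, 0.2708, 0.268]
tcp_rot: [-179.9, -0.1, -179.7]
wrist_force: [-0.3, 0.3, -1.8]
width: 0.0451
```

```bash
python3 - <<'E'
from h import *
c=eyes.capture("wrist");c=cap("wrist","w15"); p,R,s=tool(); print(s["t"],p,s["tcp_rot"],s["wrist_force"],s["width"])
crop(c,"w15a",130,0,430,225,2.6)
import pickle; pickle.dump(c,open("w15.pkl","wb"))
q=cap("scene","s15"); crop(q,"s15a",160,140,310,240,5)
E
```

```text
18.0 [0.49838337 0.27030701 0.26839043] [-1.79963711e+02 -3.66833815e-02 -1.79764574e+02] [ 0.04362369  0.58395162 -2.73354034] 0.045461237935180816
```

View pics/w15a.png

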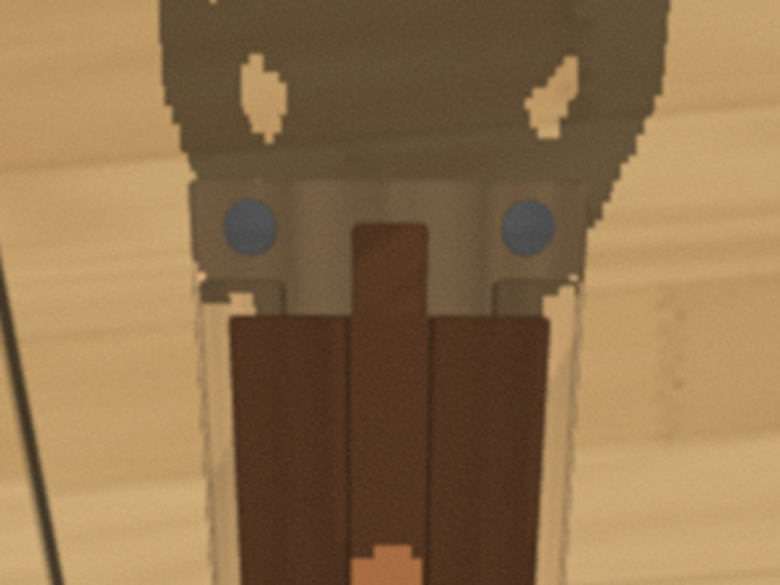

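View pics/s15a.png

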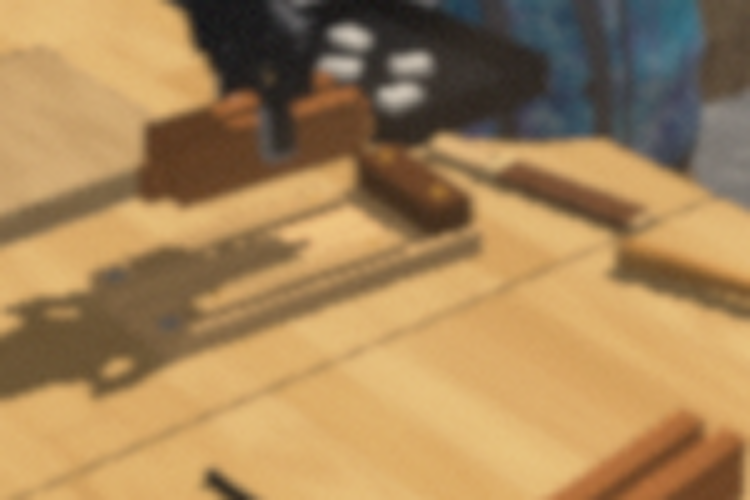

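```bash
python3 - <<'E'
from h import *
import pickle; c=pickle.load(open("w15.pkl","rb")); p,R,s=tool()
F=lambda x,y,z:(R.T@(onz(c,130+(x+.5)/2.6-.5,(y+.5)/2.6-.5,z)-p)).round(4)
print("scr",F(250,227,.018),F(528,227,.018)); print("strip inner",F(285,282,.026),F(493,282,.026))
print("board near",F(190,180,.018),F(588,182,.018))
z=p[2]-.1873+.04; print("rail",F(230,317,z),F(549,317,z),"farther",F(243,585,z),F(534,585,z),"tenon tip",F(352,224,z-.016),F(428,224,z-.016))
print(p)
E
```

```text
scr [ 0.09   -0.0353  0.2506] [0.0901 0.0374 0.2506]
strip inner [ 0.0759 -0.0256  0.2426] [0.076  0.0277 0.2426]
board near [ 0.1013 -0.0503  0.2506] [0.101  0.0524 0.2506]
rail [ 0.0668 -0.0221  0.1473] [0.0668 0.0237 0.1473] farther [ 0.0263 -0.0221  0.1473] [0.0263 0.0236 0.1473] tenon tip [ 0.0811 -0.0051  0.1633] [0.0811 0.0069 0.1633]
[0.49852045 0.27022469 0.26857281]
```

Request:
arm_command([
  [0.03, [0, 0.0002, 0.015], 0],
  [0.03, [0, 0.0002, 0.035], 0],
  [0.03, [0, 0.0002, 0.05], 0],
  [0.03, [0, 0.0002, 0.057], 0],
  [0.03, [0, 0.0002, 0.06], 0],
  [0.03, [0, 0.0002, 0.0615], 0],
  [0.03, [0, 0.0002, 0.0615], 0],
])

```text
t: 18.92
tcp_pos: [0.4985, 0.2715, 0.2077]
tcp_rot: [180.0, 0.0, -179.7]
wrist_force: [-0.1, -1.1, -2.8]
width: 0.0451
```

```bash
python3 - <<'E'
from h import *
c=cap("wrist","w16"); p,R,s=tool(); print(s["t"],p,s["tcp_rot"],s["wrist_force"],s["width"])
crop(c,"w16a",130,0,430,225,2.6)
q=cap("scene","s16"); crop(q,"s16a",160,140,310,240,5)
E
```

```text
18.975 [0.49848726 0.27149942 0.20774803] [ 1.79981500e+02  4.79345019e-02 -1.79691206e+02] [-0.5865788  -0.16848714 -2.70905333] 0.04533734396693077
```

View pics/w16a.png

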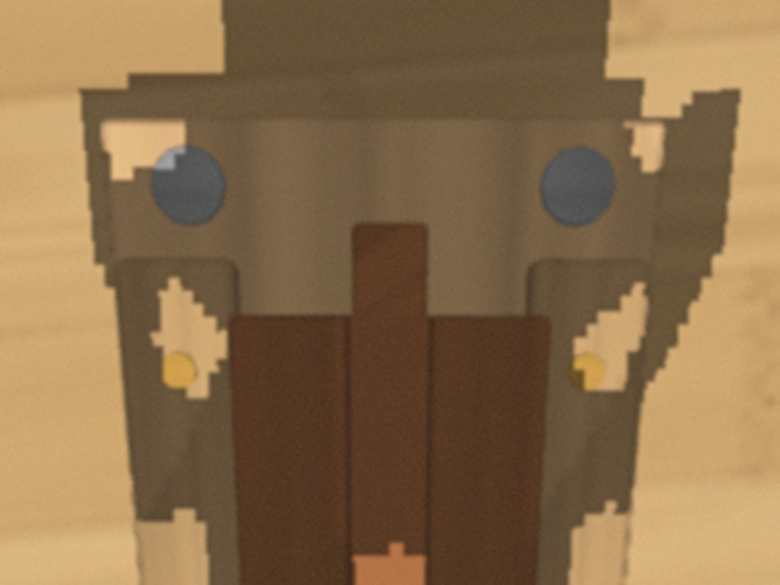

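View pics/s16a.png

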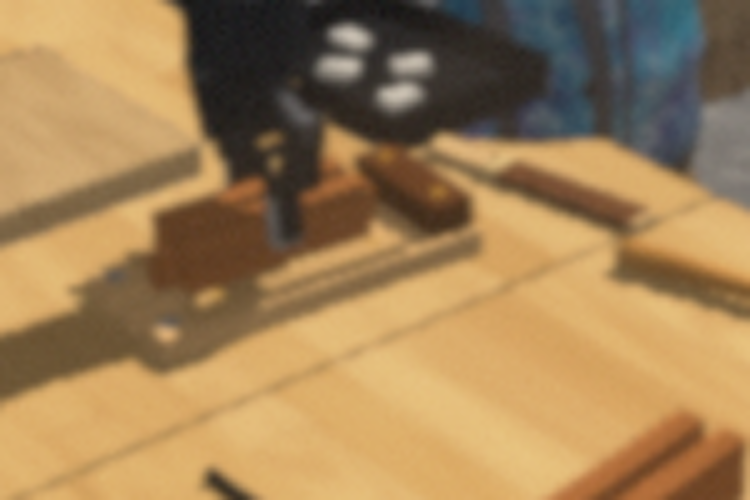

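Request:
arm_command([
  [0.03, [0, -0.0012, 0.0008], 0],
  [0.03, [-0.004, -0.0012, 0.0012], 0],
  [0.03, [-0.008, -0.0012, 0.0015], 0],
  [0.03, [-0.011, -0.0012, 0.0018], 0],
  [0.03, [-0.013, -0.0012, 0.002], 0],
  [0.03, [-0.013, -0.0012, 0.0022], 0],
])

```text
t: 19.77
tcp_pos: [0.5114, 0.2703, 0.2053]
tcp_rot: [-180.0, 0.0, -179.7]
wrist_force: [-1.6, 0.7, 0.9]
width: 0.0453
```

Request:
arm_command([
  [0.03, [-0.001, 0, 0], 0],
  [0.03, [-0.002, 0, 0], 0],
  [0.03, [-0.003, 0, 0], 0],
  [0.03, [-0.004, 0, 0], 0],
  [0.03, [-0.004, 0, 0], 0],
])

```text
t: 20.4
tcp_pos: [0.5133, 0.2703, 0.2052]
tcp_rot: [180.0, -0.3, -179.7]
wrist_force: [-10.5, 0.3, 9.2]
width: 0.0451
```

Request:
arm_command([
  [0.03, [0.001, 0, 0], 0],
  [0.06, [0.001, 0, 0], 0],
  [0.0854, [0.001, 0, 0], 0],
  [0.0854, [0.001, 0, 0], 0],
  [0.0854, [0.001, 0, 0], 0],
  [0.0854, [0.001, 0, -0.02], 0],
  [0.0854, [0.001, 0, -0.06], 0],
  [0.0854, [0.001, 0, -0.11], 0],
  [0.0854, [0.04, 0, -0.16], 0],
  [0.0854, [0.07, 0, -0.2], 0],
  [0.0854, [0.07, 0, -0.2], 0],
  [0.0854, [0.07, 0, -0.2], 0],
])

```text
t: 21.9
tcp_pos: [0.4455, 0.2699, 0.4048]
tcp_rot: [180.0, 0.0, -179.7]
wrist_force: [0.1, 0.2, -0.9]
width: 0.0854
```

```bash
python3 - <<'E'
from h import *
c=eyes.capture("wrist");c=cap("wrist","w17"); p,R,s=tool(); print(s["t"],p,s["tcp_rot"],s["wrist_force"],s["width"])
q=cap("scene","s17"); crop(q,"s17a",160,140,350,315,4)
t=cap("top","t17"); crop(t,"t17a",130,130,400,280,2.9)
import pickle; pickle.dump(c,open("w17.pkl","wb"))
E
```

```text
22.0 [0.44557791 0.26972012 0.40365243] [-1.79950242e+02 -1.02797028e-01 -1.79721424e+02] [ 0.26732658  0.56338301 -0.32292674] 0.08523206008657151
```

View pics/w17.png

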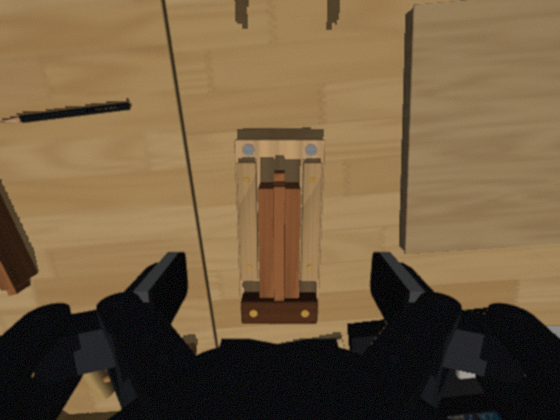

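View pics/s17a.png

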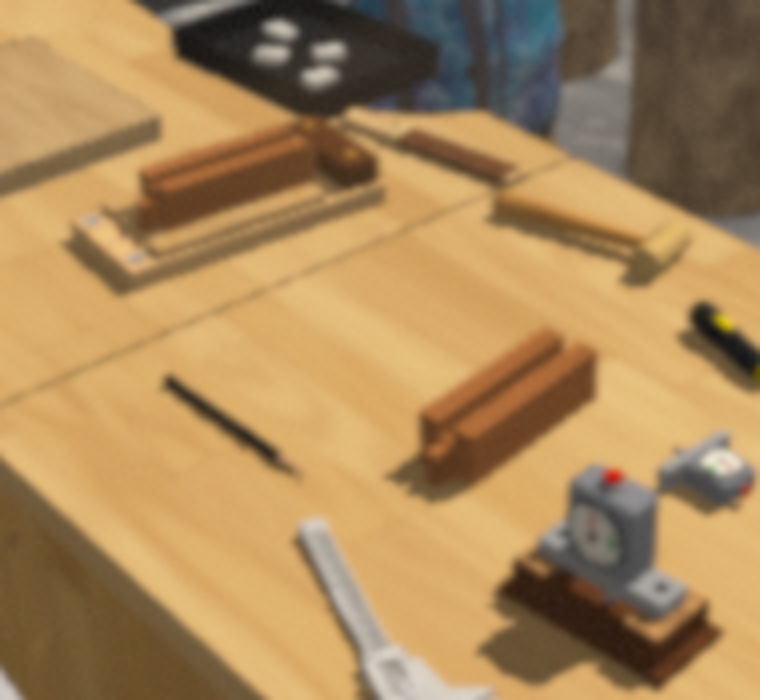

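View pics/t17a.png

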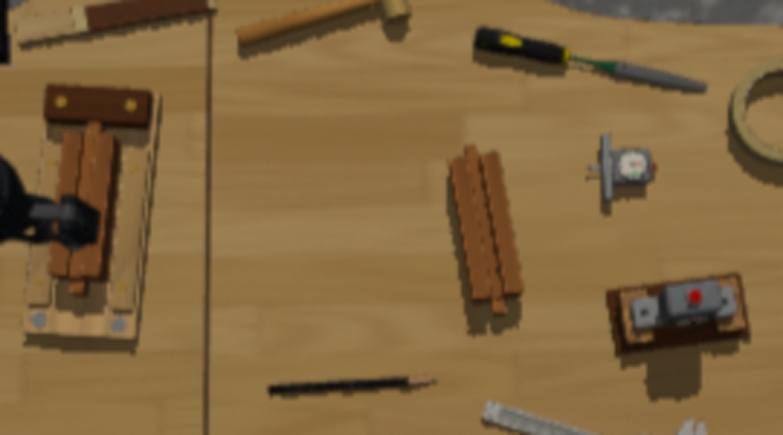

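```bash
python3 - <<'E'
from h import *
import pickle; c=pickle.load(open("w17.pkl","rb")); crop(c,"w17a",225,120,335,330,2.8)
E
```

```text
(no output)
```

View pics/w17a.png

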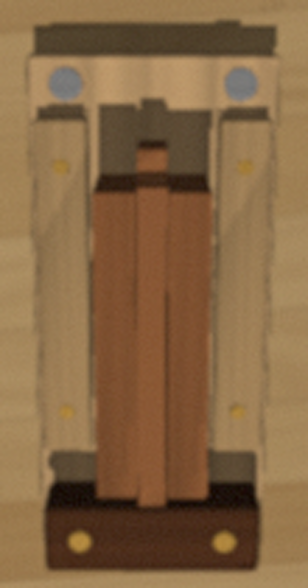

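```bash
python3 - <<'E'
from h import *
import pickle; c=pickle.load(open("w17.pkl","rb"))
F=lambda x,y,z:onz(c,225+(x+.5)/2.8-.5,120+(y+.5)/2.8-.5,z).round(4)
print("board near",F(30,55,.018),F(276,55,.018),"strips",F(87,121,.026),F(218,121,.026))
print("rail near",F(94,190,.058),F(210,190,.058),"far",F(97,498,.058),F(208,498,.058),"tenon near",F(152,148,.042))
print("stop top near edge",F(48,506,.042),F(258,506,.042))
E
```

```text
board near [0.3977 0.2207 0.018 ] [0.3971 0.3213 0.018 ] strips [0.4235 0.2442 0.026 ] [0.4232 0.2976 0.026 ]
rail near [0.4455 0.2488 0.058 ] [0.4453 0.2927 0.058 ] far [0.5768 0.2485 0.058 ] [0.5766 0.2949 0.058 ] tenon near [0.4319 0.2707 0.042 ]
stop top near edge [0.5909 0.2258 0.042 ] [0.5904 0.3183 0.042 ]
```

```bash
python3 - <<'E'
from station import readout, job
print(readout.state()["t"], job.hand_in())
E
```

```text
the job is handed in; nothing more can be done
22.1 None
```

The job is handed in at 22 s of the 64 s allowed. The shallow rail is on the ploughing board with its end against the stop, and the gauge is back on its stand.

- **Reading:** I seated the gauge on the right-hand rail (near x 0.52, y −0.09) and held it there for well over a second, pressing with about 20 N. The hand stood at 3 o'clock, by the green band, so that rail is 14 mm deep and good. I took the left rail as the shallow one by elimination and did not gauge it.
- **Gauge:** The pictures show it upright across both cork blocks of its stand, square to it, with the hand back at 12 o'clock.
- **Shallow rail:** It lies groove up between the side strips. The force rose to about 10 N as it met the stop. The last picture puts the tenon end at x ≈ 0.5907 and the stop face at ≈ 0.5906, so it is touching as closely as I can measure.
- **Everything else:** The good rail and the other tools in view lie where they were, and the gripper is open and clear. No checks failed or disagreed.

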